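# Hang the cutting template on its carrier and hold the carrier up

### The arm

A 7-joint arm with a two-finger parallel gripper is mounted at the origin on the work surface. World frame = base frame: x ahead of the robot, y to its left, z up, the work surface at z = 0. Lengths are in m, angles in rad, forces in N, time in s.
With the tool pointing down it reaches from about 0.425 to 0.925 m from the base axis. Payload 6.8 kg.
Tool frame: the origin (TCP) lies on the front face of the gripper's body, between the roots of the fingers; the fingertips stand 73 mm ahead of it and the grasp point (between the pads) lies 54 mm ahead of it (env.nose_length is the distance from the TCP to the fingertips, in m); z points along the fingers, y is the line along which they close (so a half turn about z gives the same grasp; the last joint's range is limited). The gripper opens to 85 mm and grips with 20 to 120 N. Pads are 22 mm wide; open, the fingers measure 114 mm over their backs; the gripper's body (76 mm by 85 mm) begins 54 mm behind the grasp point. The pads swing forward as they close: fully open they stand 13 mm farther back than shut.
Start: joints at [-1.227, 0.477, 0.022, 1.555, -0.011, 1.109, -0.083], TCP at [0.295, 0.607, 0.304] pointing down, gripper open.
Joint ranges: [-2.96, 2.96], [-0.34, 2.1], [-1.41, 1.46], [0.24, 2.44], [-1.37, 4.51], [0.17, 1.92], [-2.96, 2.96]. Speed limits (rad/s): [2.39, 2.39, 3.14, 3.14, 3.14, 3.14, 3.14].

### API

Orientations are given as a unit quaternion [w, x, y, z].
In Python, from cell import env, kin, camera, calibration, job gives the robot as it stands. The module is installed in compiled form; this text tells all that it offers. Calls block until the motion is done:
- env.reach(position, orientation): joint-space move of the TCP to a pose.
- env.movel(position, velocity=0.15, rot=None, stop_force=None): straight line of the TCP; rot=None keeps the orientation; velocity is the mean speed in m/s. With stop_force (N) it stops when the force on the tool has changed by that much, and returns True; else False.
- env.goto_joints(angles): joint-space move.
- env.grip(opening, f_grip=None): finger opening in m; f_grip is the grip in N (None keeps the last); returns when the fingers have stopped.
- env.dwell(seconds).
- kin.inverse_kinematics(position, orientation): joint angles nearest the present ones, or None.
- env.get_state(): the state.
- camera(name): name is "scene" or "top" or "wrist"; returns (picture, depth): 420x560x3 uint8, blue, green, red; 420x560 float32, m along the optical axis (not along the pixel's ray), 0 where there is no reading.
- calibration(name): a dict with "fx", "fy", "cx", "cy" (pixels), "rvec" (rotation vector, rad) and "tvec" (3), from world to camera coordinates, as OpenCV has them. Camera axes: x right, y down, z forward; pixel columns grow to the right and rows downward; lengths in m; the calibration is good to about 2 mm. A picture is of the moment at which its call begins: read the wrist's pose just before it. calibration takes no time and is no camera call; for the wrist camera it gives the pose at the moment of the call.
A pose or a line that the arm cannot do raises env.PlanningError and nothing moves.
- job.job_done(): hands the job in; it is judged then, once.
The state is a dict: "time": time; "qpos": joint angles; "joint_velocities": joint speeds; "joint_torque": joint torques, N m; "tcp_pos": TCP position; "orientation": TCP orientation; "force": force on the tool from outside, world axes, zero at the start; "torque": the same for the moment, N m; "opening": finger opening in m; "gripper_force": force on a finger pad.
Only numpy, scipy, OpenCV 4.12 (cv2) and the standard library are available. Lean on these libraries where they do the work, as an engineer would, in place of code of your own. Each camera call takes 0.05 s, during which the arm holds its last target. There are 200 camera calls.

### The job

Hang the orange cutting template by its eye on the empty post of the wooden carrier and let go of it, so that it lies flat in its outlined bay beside the handle just as the blue one does on the other side. Then lift the carrier by its handle straight up, about 10 cm clear of the desk, keeping it level with both templates still in place, and finish while still holding it there, steady and level in the air. Leave everything else on the desk where it is.

Things in the scene. Friction and masses are not known exactly. Their poses are not given: they have to be found in the camera images.
- carrier_handle (a point): Centre of the carrier handle's top rail, darker wood, 114 mm long (x), 12 mm thick (y), 32 mm high, its top 94 mm and this point 78 mm above the desk; it stands on two uprights at x = +-50 mm and is open below. Axes are the carrier's (z up). Pinch it from above across its thickness (along y); the carrier balances under this point.
- carrier: The loose plywood carrier on the desk: deck 200 mm (x) by 190 mm (y), 8 mm thick, an arch handle along x across its middle, a steel post on either side; about 0.45 kg. Origin at the centre of the deck's underside (its z is the underside's height above the desk), z up.
- free_post (a point): Foot of the carrier's empty steel post, on its axis at the deck's top face, 8 mm above the desk (carrier frame x -45, y +70 mm; axes as the carrier's). The post is upright, 10 mm in diameter with a round tip, and stands 31 mm above the deck.
- taken_post (a point): Foot of the other, equal post (carrier frame x -45, y -70 mm), on which the blue template already hangs.
- free_bay (a point): Centre of the empty bay outlined on the deck's top face (carrier frame x 0, y +70 mm): the template's middle belongs over it. Axes as the carrier's.
- taken_bay (a point): Centre of the bay of the blue template (carrier frame x 0, y -70 mm), on the deck's top face.
- template_grip (a point): Middle of the upright wooden grip on the orange template, a block on the plate's centre 50 mm long (x), 12 mm thick (y), from 6 to 40 mm above the template's underside; this point is 23 mm above the underside. Axes are the template's. Pinch the grip along y, finger tips above the plate.
- template_eye (a point): Centre of the eye of the orange template, an 18 mm through hole 45 mm from the grip's centre towards the template's -x; half-way through the plate, 3 mm above its underside.
- template: The loose orange template lying on the desk: flat plate 120 mm (x) by 44 mm (y), 6 mm thick, with the wooden grip on its centre and an eye near its -x end; about 80 g. Origin at the centre of its underside, z up.
- spare_grip (a point): Middle of the grip of the blue template, which is equal to the orange one and hangs on the taken post, flat on the deck, its eye to the carrier's -x.
- spare_eye (a point): Centre of the blue template's eye.
- spare: The blue template; origin at the centre of its underside.
- tin: Small green paint tin, 54 mm in diameter, 64 mm high, a bystander to leave alone; origin at the centre of its underside.
- cup: White paper cup, 72 mm across its rim, 85 mm high, a bystander to leave alone; origin at the centre of its underside.
- jar: Glass jar with steel lid, 76 mm in diameter, 100 mm high, a bystander to leave alone; origin at the centre of its underside.
- stapler: Blue stapler, 130 mm long (its x), 34 mm wide, 54 mm high, a bystander to leave alone; origin at the centre of its underside.
- knife: Grey craft knife with steel cover, about 140 mm long (its x), 17 mm wide, 12 mm high, a bystander to leave alone; origin at the centre of its underside.

How it is judged:
On the way, in this order (a step that is already met when the one before it is completed fails the run):
1. the orange template hangs on the free post, flat in its bay, let go of, the carrier still standing on the desk (horizontal distance between template_eye and free_post below 0.008 m and z of template_eye in the frame of free_post between -0.002 and 0.007 m and angle between the z axis of template_eye and the z axis of free_post, either way round below 0.1 rad and horizontal distance between template_grip and free_bay below 0.022 m and horizontal distance between spare_eye and taken_post below 0.008 m and z of spare_eye in the frame of taken_post between -0.002 and 0.007 m and angle between the z axis of spare_eye and the z axis of taken_post, either way round below 0.1 rad and horizontal distance between spare_grip and taken_bay below 0.022 m and contact force between the fingers and template below 0.1 N and contact force between the fingers and spare below 0.1 N and height (world z) of carrier below 0.005 m and angle between carrier's own z axis and vertical below 0.05 rad), for 0.2 s.
2. the carrier is held by its handle in the air, level and steady, with both templates in place (height (world z) of carrier between 0.06 and 0.15 m and distance of carrier from where it was at the start of the episode below 0.18 m and angle between carrier's own z axis and vertical below 0.1 rad and linear speed of carrier below 0.02 m/s and angular speed of carrier below 0.1 rad/s and contact force between the fingers and carrier above 2 N and contact force between each of tin, cup, jar, stapler, knife and carrier below 0.1 N and horizontal distance between template_eye and free_post below 0.008 m and z of template_eye in the frame of free_post between -0.002 and 0.007 m and angle between the z axis of template_eye and the z axis of free_post, either way round below 0.1 rad and horizontal distance between template_grip and free_bay below 0.022 m and horizontal distance between spare_eye and taken_post below 0.008 m and z of spare_eye in the frame of taken_post between -0.002 and 0.007 m and angle between the z axis of spare_eye and the z axis of taken_post, either way round below 0.1 rad and horizontal distance between spare_grip and taken_bay below 0.022 m and contact force between the fingers and template below 0.1 N and contact force between the fingers and spare below 0.1 N), for 0.5 s.
At the end, for the whole second after the job is handed in: The fingers alone hold the carrier, underside 60 to 150 mm above the desk, within 180 mm of its start, tilt under 0.1 rad, slower than 20 mm/s and 0.1 rad/s; both templates, untouched, have the eye within 8 mm of the post axis and lie flat on the deck, middle within 22 mm of the bay centre (all of step 2); the arm keeps its last pose, push and grip.
It fails at once if something else on the desk was pushed more than 20 mm (distance of any of tin, cup, jar, stapler, knife from where it was at the start of the episode above 0.02 m).
It fails at once if something else on the desk was tipped (angle between any of tin, cup, jar, stapler, knife's own z axis and vertical above 0.3 rad).
It fails at once if the carrier was tilted by more than 0.25 rad (angle between carrier's own z axis and vertical above 0.25 rad).
It also fails if it takes over 64 s, if anything falls off the work surface, if the arm or the gripper's body presses on something with over 40 N, if the wrist force passes 120 N, or if a joint passes its speed limit or range.

## Working session

There is one attempt and no reset: what is moved stays moved. The work goes in short steps, each a Python script; the robot and the scene stay as the last script left them, time stands still between calls to the robot, and variables do not carry over. Pictures are saved under pics/ and viewed, at most 10 in all, crops included, and the job is handed in when it is done.

```bash
mkdir -p pics; python3 - <<'E'
from cell import env,camera,calibration
import cv2,numpy as np
for n in("top","scene"):
    im,d=camera(n); cv2.imwrite(f"pics/{n}0.png",im); np.savez(f"{n}0.npz",im=im,d=d)
    print(n,calibration(n))
s=env.get_state();print(s['time'],s['tcp_pos'],s['orientation'],s['opening'])
E
```

```text
top {'fx': 437.1564673231995, 'fy': 437.1564673231995, 'cx': 274.47066803099966, 'cy': 209.39479501384736, 'rvec': array([ 2.12163755, -2.12245214,  0.1968362 ]), 'tvec': array([0.01515599, 0.58361531, 1.0872807 ])}
scene {'fx': 530.5523667439428, 'fy': 530.5523667439428, 'cx': 283.7848289968071, 'cy': 212.73670887589822, 'rvec': array([ 1.46372598,  1.93190964, -0.93053362]), 'tvec': array([ 0.13907638, -0.31313678,  2.1105917 ])}
0.1 [0.29453252 0.6069104  0.30303243] [-1.15015806e-04  2.23961084e-01  9.74597751e-01 -8.02516040e-04] 0.08538115602034572
```

View pics/top0.png

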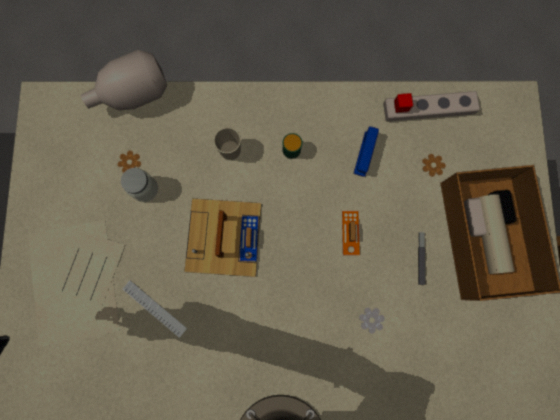

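View pics/scene0.png

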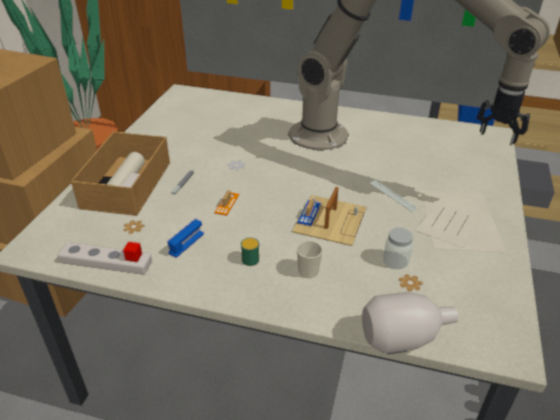

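The top view (x up, y left) shows the carrier at about (224,237), with its empty post near (197,250) and the blue template on the right. The orange template is at (351,233). I'll locate them coarsely and then look with the wrist camera.

```bash
cat > h.py <<'E'
from cell import env,kin,camera,calibration,job
import cv2,numpy as np
def ray(c,u,v,z):
    R=cv2.Rodrigues(c['rvec'])[0]; o=-R.T@c['tvec']
    d=R.T@np.array([(u-c['cx'])/c['fx'],(v-c['cy'])/c['fy'],1]); return o+d*(z-o[2])/d[2]
def down(yaw): return np.array([0,-np.sin(yaw/2),np.cos(yaw/2),0])   # tool y axis at yaw from world y
def info(): 
    s=env.get_state(); print(round(s['time'],2),np.round(s['tcp_pos'],4),'F',np.round(s['force'],1),'op',round(s['opening'],4),'gf',s['gripper_force'])
E
python3 - <<'E'
from h import *
z=np.load('top0.npz');im=z['im'];c=calibration('top')
hsv=cv2.cvtColor(im,cv2.COLOR_BGR2HSV)
m=((hsv[...,0]>5)&(hsv[...,0]<18)&(hsv[...,1]>190)&(hsv[...,2]>100)).astype(np.uint8);m[:,:330]=0;m[:,370:]=0;m[:200]=0;m[270:]=0
p=cv2.findNonZero(m);r=cv2.minAreaRect(p);print(len(p),r,ray(c,*r[0],.006))
for q in[(224,237),(197,250),(221,234)]:print(q,ray(c,*q,.008))
t=ray(c,*r[0],.006)
env.reach([t[0]-.0,t[1],.36],down(0));info()
cw=calibration('wrist');w,d=camera('wrist');np.savez('w1.npz',im=w,d=d,**cw)
cv2.imwrite('pics/w1.png',w);print(cw)
E
```

```text
352 ((351.0, 232.5), (43.0, 16.0), 90.0) [ 0.52930498 -0.19143323  0.006     ]
(224, 237) [0.51700025 0.15083955 0.008     ]
(197, 250) [0.48204658 0.22236001 0.008     ]
(221, 234) [0.52513223 0.15909699 0.008     ]
3.03 [ 0.5297 -0.1906  0.3598] F [-0.4  0.6  0. ] op 0.0853 gf 0.0
{'fx': 300.27658872622754, 'fy': 300.27658872622754, 'cx': 277.9818645576494, 'cy': 208.22050468683864, 'rvec': array([-2.07242609, -2.07511099, -0.28875406]), 'tvec': array([ 0.19195952, -0.55936011,  0.28794311])}
```

View pics/w1.png

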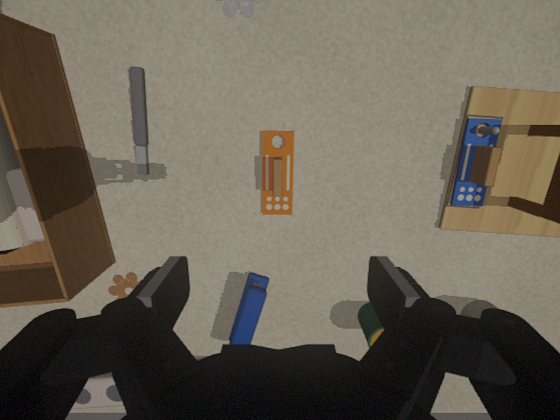

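The wrist view (up is −x) shows the orange template around (277,172) with its eye at (277,142), facing the robot just as the blue one does. Next I'll measure it precisely and look at the carrier.

```bash
cat >> h.py <<'E'
def orange(w,cw,z=.006,roi=None):
    """eye, plate centre and yaw of the orange plate whose top face is at height z"""
    h=cv2.cvtColor(w,cv2.COLOR_BGR2HSV)
    m=cv2.inRange(h,(6,200,130),(18,255,255))
    if roi: k=np.zeros_like(m);k[roi[1]:roi[3],roi[0]:roi[2]]=255;m&=k
    cs,hi=cv2.findContours(m,cv2.RETR_CCOMP,cv2.CHAIN_APPROX_NONE)
    i=max(range(len(cs)),key=lambda i:cv2.contourArea(cs[i]))
    P=np.array([ray(cw,*p[0],z)[:2] for p in cs[i]],np.float32)
    r=cv2.minAreaRect(P); b=cv2.boxPoints(r); e=[b[1]-b[0],b[2]-b[1]]; l=max(e,key=np.linalg.norm); l=l*np.sign(l[0])
    print('rect',r)
    for j,cc in enumerate(cs):
        if hi[0][j][3]==i and cv2.contourArea(cc)>15:
            q=np.array([ray(cw,*p[0],z)[:2] for p in cc],np.float32); print(' hole',cv2.minEnclosingCircle(q),cv2.contourArea(cc))
    return np.array(r[0]),np.arctan2(l[1],l[0])
E
python3 - <<'E'
from h import *
z=np.load('w1.npz');print(orange(z['im'],z,roi=(240,110,320,230)))
env.reach([.53,.165,.36],down(0));info()
cw=calibration('wrist');w,d=camera('wrist');np.savez('w2.npz',im=w,d=d,**cw)
cv2.imwrite('pics/w2.png',cv2.resize(w[40:280,130:430],(800,640))[:600])
E
```

```text
rect ((0.5826374888420105, -0.17793941497802734), (0.0, 0.0), 0.0)
(array([ 0.58263749, -0.17793941]), np.float32(0.0))
4.42 [0.5304 0.1633 0.3602] F [-0.2 -0.3 -0. ] op 0.0854 gf 0.0
```

View pics/w2.png

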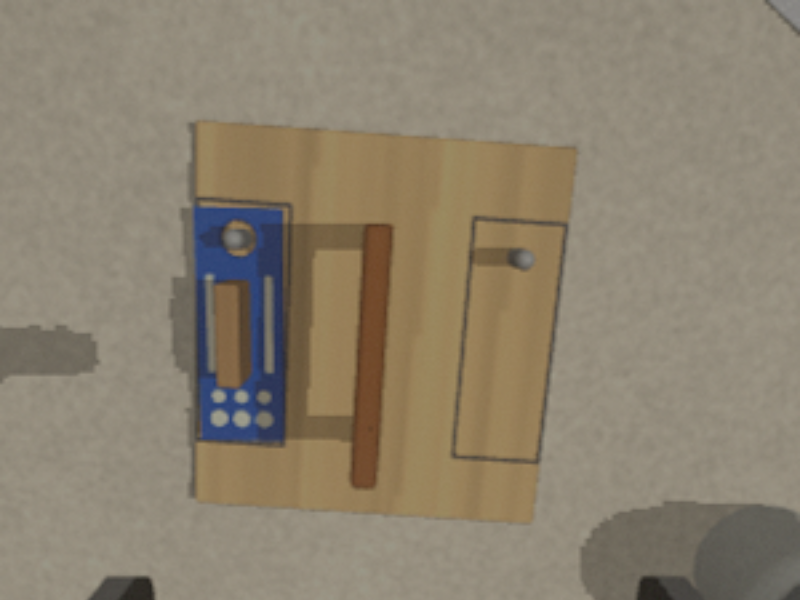

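The crop shows the deck corners at (197,122), (575,147), (533,523) and (197,502). The free post tip is at (522,260), the rail runs from (378,226) to (364,487), and the blue template is in its bay.

```bash
python3 - <<'E'
from h import *
z=np.load('w2.npz');k=800/300
f=lambda p,h:ray(z,130+p[0]/k,40+p[1]/k,h)[:2]
A=np.array([f(p,.008) for p in[(197,122),(575,147),(533,523),(197,502)]])
B=np.array([f(p,.008) for p in[(474,217),(567,224),(539,462),(454,457)]])
print(np.round(A,4),'deck c',A.mean(0)); print(np.round(B,4),'bay c',B.mean(0))
print('edges',[round(float(np.linalg.norm(A[i]-A[i-1])),4) for i in range(4)],[round(float(np.linalg.norm(B[i]-B[i-1])),4) for i in range(4)])
M=np.array([[-.1,-.095],[-.1,.095],[.1,.095],[.1,-.095]])
def fit(M,W):
    a=M-M.mean(0);b=W-W.mean(0);y=np.arctan2((a[:,0]*b[:,1]-a[:,1]*b[:,0]).sum(),(a*b).sum());R=np.array([[np.cos(y),-np.sin(y)],[np.sin(y),np.cos(y)]])
    return y,R,W.mean(0)-R@M.mean(0)
y,R,t=fit(M,A);print('yaw',y,t,'post',R@[-.045,.07]+t,'bay',R@[0,.07]+t)
print('post tip',f((522,259),.036),'rail',f((378,226),.094),f((364,487),.094))
z=np.load('w1.npz');h=cv2.cvtColor(z['im'],cv2.COLOR_BGR2HSV)
print(h[160,265:292:4].tolist(),h[135,268],h[190,300])
m=cv2.inRange(h,(3,150,90),(20,255,255));m[:110]=0;m[230:]=0;m[:,:240]=0;m[:,320:]=0
print(cv2.boundingRect(m),m.sum()/255)
E
```

```text
[[0.4135 0.0658]
 [0.4255 0.2519]
 [0.624  0.2401]
 [0.6111 0.052 ]] deck c [0.51850196 0.15243143]
[[0.4586 0.2028]
 [0.4621 0.2501]
 [0.5882 0.2418]
 [0.5852 0.1949]] bay c [0.52352667 0.22239228]
edges [0.1981, 0.1866, 0.1989, 0.1886] [0.1269, 0.0474, 0.1263, 0.0469]
yaw -0.06557045238567064 [0.51850196 0.15243143] post [0.47818531 0.22522956] bay [0.52308861 0.222281  ]
post tip [0.47810674 0.2236145 ] rail [0.46238564 0.15593387] [0.5735133  0.14884767]
[[13, 121, 126], [12, 183, 131], [13, 132, 112], [17, 116, 128], [16, 107, 121], [14, 190, 153], [20, 60, 152]] [ 14 181 152] [ 21  42 146]
(262, 131, 32, 84) 1508.0
```

```bash
sed -i 's/(6,200,130),(18,255,255)/(3,150,90),(20,255,255)/' h.py; python3 - <<'E'
from h import *
z=np.load('w1.npz');c,y=orange(z['im'],z,roi=(240,110,320,230));print(c,y)
np.save('tpl.npy',[*c,y])
env.reach([*c,.16],down(y));env.grip(.045,40);info()
env.movel([*c,.085],.1);info()
env.grip(0.0,40);info()
env.movel([*c,.26],.15);info()
cw=calibration('wrist');w,d=camera('wrist');np.savez('w3.npz',im=w,d=d,**cw);cv2.imwrite('pics/w3.png',w)
E
```

```text
rect ((0.5293477177619934, -0.19238275289535522), (0.04276776686310768, 0.11854799836874008), 89.55427551269531)
 hole ((0.5780688524246216, -0.18090611696243286), 0.006160929799079895) 46.0
 hole ((0.5773255825042725, -0.19263483583927155), 0.006383867003023624) 48.0
 hole ((0.5781142711639404, -0.2079993635416031), 0.004711886402219534) 46.5
 hole ((0.5667562484741211, -0.18244615197181702), 0.00485626608133316) 36.0
 hole ((0.5660281181335449, -0.20498019456863403), 0.005390235688537359) 36.5
 hole ((0.5371793508529663, -0.19261568784713745), 0.033437181264162064) 427.0
 hole ((0.5277115106582642, -0.17702016234397888), 0.02654043398797512) 183.0
 hole ((0.5270618796348572, -0.20752504467964172), 0.02717994526028633) 181.0
 hole ((0.4836276173591614, -0.19199733436107635), 0.010785441845655441) 168.0
[ 0.52934772 -0.19238275] -0.007779482
6.47 [ 0.5294 -0.1922  0.1601] F [ 0.4 -0.6 -0.2] op 0.0451 gf 0.0
7.37 [ 0.5297 -0.1927  0.0854] F [ 0.6 -0.7 -1.2] op 0.0446 gf 0.0
7.76 [ 0.5298 -0.1925  0.0856] F [-0.1 -0.1  5. ] op 0.0114 gf 40.03984093666077
9.07 [ 0.5289 -0.1921  0.2591] F [ 0.1 -0.6 -1.3] op 0.0117 gf 39.1977721452713
```

View pics/w3.png

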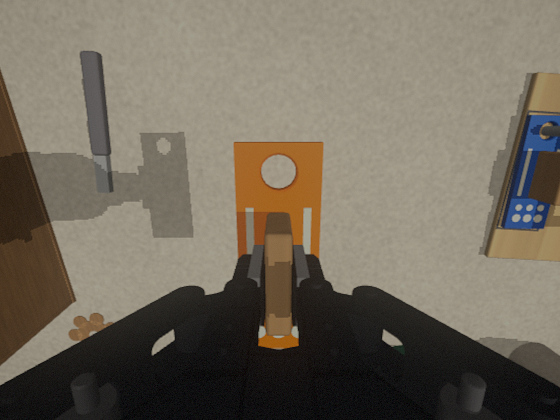

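The grip is held cleanly and the eye is visible at (279,171). I'll compute the eye's offset from the TCP, and check pitch from the depth.

```bash
python3 - <<'E'
from h import *
z=np.load('w3.npz');h=cv2.cvtColor(z['im'],cv2.COLOR_BGR2HSV)
m=cv2.inRange(h,(3,150,90),(20,255,255));m[:130]=0;m[230:]=0;m[:,:225]=0;m[:,330:]=0
cs,hi=cv2.findContours(m,cv2.RETR_CCOMP,cv2.CHAIN_APPROX_NONE)
hole=max((c for c,q in zip(cs,hi[0]) if q[3]>=0),key=cv2.contourArea)
(e,ax,_)=cv2.fitEllipse(hole);print(e,ax)
R=cv2.Rodrigues(z['rvec'])[0]
def P(u,v):
    d=z['d'][v,u];return R.T@(np.array([(u-z['cx'])/z['fx']*d,(v-z['cy'])/z['fy']*d,d])-z['tvec'])
for q in[(245,147),(312,147),(245,200),(312,200)]:print(P(*q))
tcp=np.array([.5289,-.1921,.2591])
print('eye off',ray(z,*e,.2591-.0855+.006)-tcp)
E
```

```text
(278.106689453125, 170.9742431640625) (35.39250946044922, 36.440189361572266)
[ 0.47007211 -0.20853675  0.17917673]
[ 0.47031131 -0.17574323  0.17940813]
[ 0.49662129 -0.20944691  0.18001074]
[ 0.49710093 -0.17510397  0.17918477]
eye off [-0.04697675 -0.00031084 -0.0795    ]
```

```bash
python3 - <<'E'
from h import *
t=[.5238,.2215];q=down(-.066)
env.movel([*t,.26],.2,rot=q);env.movel([*t,.15],.12);info()
s=env.get_state()['tcp_pos'];cw=calibration('wrist');w,d=camera('wrist');np.savez('w4.npz',im=w,d=d,**cw)
cv2.imwrite('pics/w4.png',w)
h=cv2.cvtColor(w,cv2.COLOR_BGR2HSV)
E
```

```text
12.41 [0.5243 0.2216 0.1507] F [ 0.1  0.3 -1.6] op 0.0115 gf 39.185476899147034
```

View pics/w4.png

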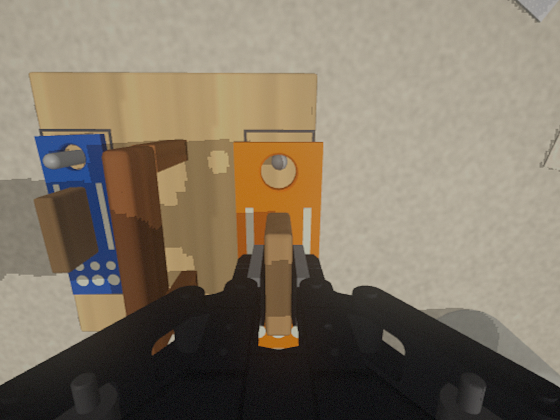

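The post tip shows at (279,160) through the eye, centred at (278,171). I'll compute the residual and lower the template.

```bash
python3 - <<'E'
from h import *
z=np.load('w4.npz')
p=ray(z,279,160.5,.036);e=ray(z,278.1,171,.0712);d=(p-e)[:2];print(p,e,d)
s=env.get_state()['tcp_pos'];d=np.clip(d,-.003,.003)*.7
t=[s[0]+d[0],s[1]+d[1]]
env.movel([*t,.125],.08);hit=env.movel([*t,.0945],.04,stop_force=6);print(hit);info()
E
```

```text
[0.47674451 0.22460099 0.036     ] [0.47767019 0.22394532 0.0712    ] [-0.00092568  0.00065567]
False
13.84 [0.5239 0.2221 0.0946] F [ 0.4  0.  -0.6] op 0.0112 gf 39.105080366134644
```

```bash
python3 - <<'E'
from h import *
s=env.get_state()['tcp_pos'];t=[s[0],s[1]]
print(env.movel([*t,.0925],.02,stop_force=3));info()
env.grip(.035);info()
env.movel([*t,.17],.12);c=[.5185,.1524]
env.movel([*c,.26],.15)
env.dwell(.3);info()
cw=calibration('wrist');w,d=camera('wrist');np.savez('w5.npz',im=w,d=d,**cw)
cv2.imwrite('pics/w5.png',w)
E
```

```text
False
14.09 [0.5243 0.2222 0.0936] F [-3.2  0.2 10.6] op 0.0113 gf 40.71021795272827
14.44 [0.5239 0.2222 0.0924] F [-0.2 -0.1  0.5] op 0.0351 gf 0.0
16.44 [0.5183 0.1527 0.2595] F [-0.8  0.3  0.2] op 0.0349 gf 0.0
```

View pics/w5.png

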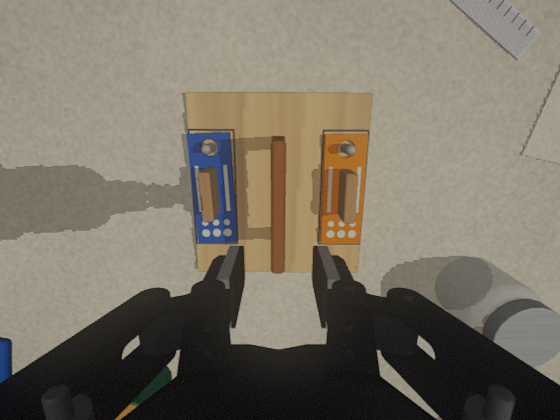

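Both templates lie flat on their posts, with the orange eye at (346,149). The rail runs from (278,137) to (278,272). I'll recompute the rail centre from this view, then grasp and lift.

```bash
python3 - <<'E'
from h import *
z=np.load('w5.npz')
a=ray(z,279,137,.094)[:2];b=ray(z,278,272.5,.094)[:2];m=(a+b)/2;y=np.arctan2(*(b-a)[::-1]);print(a,b,m,y,np.linalg.norm(b-a))
A=np.array([ray(z,*p,.008)[:2] for p in[(185,93.5),(372,93.5),(358,272),(198,272)]]);print(A,A.mean(0))
E
```

```text
[0.45878658 0.15646918] [0.57284401 0.14822418] [0.51581529 0.15234668] -0.07216264422653858 0.1143550444607856
[[0.41388978 0.06509764]
 [0.42617874 0.252304  ]
 [0.62375948 0.23966295]
 [0.61141775 0.05081948]] [0.51881144 0.15197102]
```

```bash
python3 - <<'E'
from h import *
t=[.5175,.1522]
env.movel([*t,.17],.12,rot=down(-.068));print(env.movel([*t,.131],.06,stop_force=8));info()
env.grip(0,90);info()
s=env.get_state()['tcp_pos'];b=[s[0],s[1]]
env.movel([*b,s[2]+.02],.03);info();print('torque',env.get_state()['torque'])
env.movel([*b,s[2]+.1],.05);env.dwell(1);info();print(env.get_state()['torque'])
cw=calibration('wrist');w,d=camera('wrist');np.savez('w6.npz',im=w,d=d,**cw);cv2.imwrite('pics/w6.png',w)
w,d=camera('scene');cv2.imwrite('pics/s6.png',cv2.resize(w[130:300,220:440],(776,600)))
E
```

```text
False
18.19 [0.5177 0.1521 0.1311] F [ 0.4 -0.8  0.3] op 0.0349 gf 0.0
18.52 [0.5178 0.1523 0.1315] F [-1.9  0.7  6.1] op 0.0111 gf 88.47585082054138
19.36 [0.5176 0.1524 0.1514] F [ 1.1 -0.1 -6.6] op 0.0109 gf 87.54793524742126
torque [-0.00549816 -0.04268122  0.00841165]
22.11 [0.5178 0.1524 0.2315] F [ 0.3 -0.3 -5.6] op 0.0108 gf 87.55001664161682
[-0.01583844  0.03487516 -0.03497657]
```

View pics/w6.png

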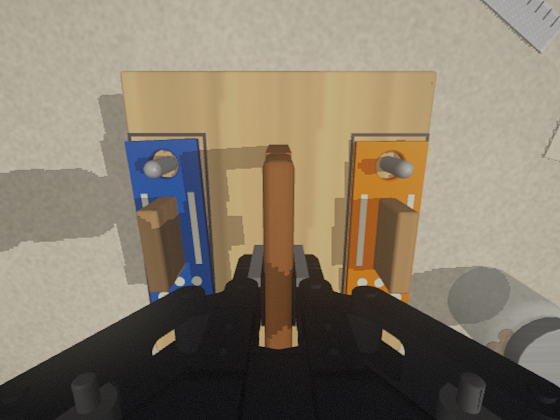

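View pics/s6.png

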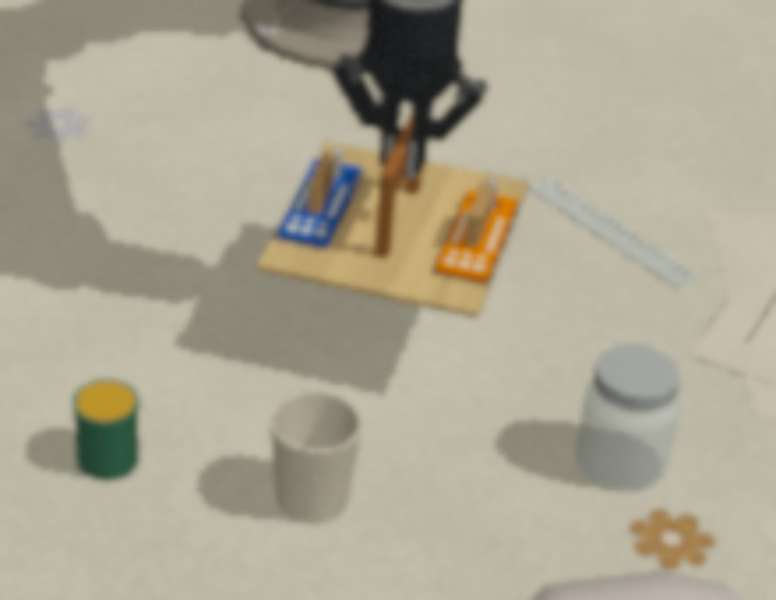

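The carrier is in the air with both templates seated on their posts, and nothing else has moved. I'll check the level from depth and hand in.

```bash
python3 - <<'E'
from h import *
z=np.load('w6.npz');R=cv2.Rodrigues(z['rvec'])[0]
def P(u,v):
    d=z['d'][v,u];return R.T@(np.array([(u-z['cx'])/z['fx']*d,(v-z['cy'])/z['fy']*d,d])-z['tvec'])
p=np.array([P(*q) for q in[(140,85),(420,85),(225,100),(330,100),(225,230),(330,230),(225,120),(330,250)]])
c=np.linalg.lstsq(np.c_[p[:,:2],np.ones(len(p))],p[:,2],rcond=None)[0];print(np.round(p,4),c)
if np.hypot(*c[:2])<.08: info();print(job.job_done())
E
```

```text
[[0.4206 0.0754 0.1082]
 [0.4319 0.2429 0.1074]
 [0.4324 0.1251 0.1077]
 [0.4368 0.1888 0.1074]
 [0.5159 0.1153 0.1073]
 [0.5207 0.187  0.1077]
 [0.444  0.1236 0.1072]
 [0.5358 0.1868 0.107 ]] [-0.00341291 -0.00243576  0.10946001]
22.21 [0.5177 0.1523 0.2315] F [-0.1 -0.  -5.9] op 0.011 gf 87.55729794502258
the job is handed in; nothing more can be done
None
```

I hung the orange template on the free post, lifted the carrier about 10 cm and handed the job in at 22.2 s, still holding it level (measured tilt under 0.005 rad) with both templates seated; the verdict was not shown.

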